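# Seat the sealing plate on the tub-sealing station and hold it down

### The arm

A 6-joint arm with a two-finger parallel gripper is mounted at the origin on the work surface. World frame = base frame: x ahead of the robot, y to its left, z up, the work surface at z = 0. Lengths are in m, angles in rad, forces in N, time in s.
With the tool pointing down it reaches from about 0.35 to 0.975 m from the base axis. Payload 4.9 kg.
Tool frame: the origin (TCP) lies on the centre line of the jaws, within the pads' length; the fingertips stand 8 mm ahead of it and the grasp point (between the pads) lies 11 mm behind it; z points along the fingers, y is the direction in which the jaws open and shut (so a half turn about z gives the same grasp; the last joint's range is limited). The gripper opens to 85 mm and grips with 20 to 120 N. Pads are 22 mm wide; open, the fingers measure 114 mm over their backs; the gripper's body (76 mm by 85 mm) begins 54 mm behind the grasp point. The pads swing forward as they close: fully open they stand 13 mm farther back than shut.
Start: joints at [1.105, 0.053, 1.613, -0, 1.476, -0.119], TCP at [0.212, 0.588, 0.239] pointing down, gripper open.
Joint ranges: [-3.01, 3.01], [-1.01, 2.22], [0.06, 2.58], [-1.02, 4.17], [0.09, 2.62], [-3.14, 3.14]. Speed limits (rad/s): [2.57, 2.57, 3.14, 3.14, 3.14, 3.14].

### API

Orientations are given as a unit quaternion [w, x, y, z].
In Python, from plant import manip gives the robot as it stands.
- The arm moves only by the tool step_arm, never from a script. Its argument "deltas" is a list of rows, each a list of 7 numbers: the shift along the tool's x, y, z in m, then the turn, a rotation vector about the tool's x, y, z in rad, then the gripper command: -1 is fully open, 1 is shut, values between are in proportion. In form: [[dx, dy, dz, ax, ay, az, hand], ...]. A call has 1 to 20 rows; each row is the pose to reach, as a shift and turn from the pose commanded when the call began, along the tool's axes at that moment; what a row does not reach only later rows make up. A row lasts 1/10 s, in which the tool goes at most 50 mm and 8.59 degrees, less where a joint would pass 70% of its speed; a pose out of reach is approached as far as the arm can. A call with a gripper value outside its range is refused whole. The fingers move at their own pace and stop on an object; the grip force is fixed at half the most. Time passes only in rows, so rows that repeat a pose let the fingers close. It gives the time, the measured TCP pose, the force and the opening at its end, in the units of the state.
- manip.state(): the state, without advancing time (a new reading comes with each control period).
- manip.grab_frame(name): name is "scene" or "top"; returns the picture (384x512x3 uint8, red, green, blue); there is no depth.
- manip.get_calibration(name): a dict with "fov_y" (degrees; the focal length in pixels is half the picture's height over the tangent of half this angle, whatever the lens; pixels are square), "cx", "cy" (the principal point, pixels), "dist_coeffs" ([k1, k2, p1, p2, k3] as OpenCV has them; the pictures are not rectified), "R" (3x3) and "t" (3): a world point X has camera coordinates R X + t. Camera axes: x right, y down, z forward; pixel columns grow to the right and rows downward; lengths in m; the calibration is good to about 2 mm. A picture is of the moment at which its call begins. get_calibration takes no time and is no camera call.
- manip.job_done(): hands the job in, once; it reports no verdict.
The state is a dict: "time": time; "joint_pos": joint angles; "joint_vel": joint speeds; "joint_efforts": joint torques, N m; "tool_pos": TCP position; "tool_rot": TCP orientation; "contact_force": force on the tool from outside, world axes, zero at the start; "ft_torque": the same for the moment, N m; "gripper_width": opening from 0.0 (shut) to 1.0 (fully open).
Only numpy, scipy, OpenCV 4.12 (cv2) and the standard library are available. Lean on these libraries where they do the work, as an engineer would, in place of code of your own. Each camera call takes 0.05 s, during which the arm holds its last target.

### The job

Pick up the loose sealing plate by its handle, rest its underside on top of the sealing station's locating pin with the plate's hole still clearly to one side, and slide it across, without lifting it again, until the hole drops over the pin with the plate lying square over the tub. Then press the plate fully down onto its stops against the spring under the tub, and finish while still holding it pressed down: do not let go. Leave the other things on the bench where they are.

Things in the scene. Friction and masses are not known exactly. Their poses are not given: they have to be found in the camera images.
- plate: Loose sealing plate, about 0.5 kg: aluminium slab 130 x 120 mm, 20 mm thick, black bar handle on top, hole in the underside. Starts flat on the bench, handle up. Origin: on the underside below the middle of the handle; z up. The slab spans x -50 to +80 mm, y -60 to +60 mm.
- handle (a point): Middle of the top of the plate's handle (plate x = 0, y = 0, z = 58 mm). The handle is 22 mm thick along the plate's x, 80 mm long along its y, and stands 38 mm up from the slab's top (plate z = 20 to 58 mm).
- bore (a point): Middle of the mouth of the hole in the plate's underside: plate x = +60 mm (near the end farther from the handle), y = 0, z = 0. The hole is round, blind, 17 mm in diameter, 16 mm deep, and cannot be seen from above.
- station: Fixed sealing station, pale aluminium base 175 x 150 mm, 30 mm high. Origin: on the bench below the middle of the tub; z up. A white tub with a clear lid, 84 x 84 mm over the rim, sits in its middle on a sprung carrier, lid top 75 mm above the bench when not pressed. The locating pin is at x = +60 mm, y = 0. Two stop posts, 12 mm thick, 69 mm high, at x = -30, y = +54 and -54 mm.
- seat (a point): Point 69 mm above the station's origin: where the plate's origin (underside, below the handle) ends when the plate is fully down on the two posts and the pin's collar, the plate's x axis along the station's x axis.
- pin: Fixed dark steel locating pin: 14 mm in diameter, standing 14 mm up from a flat 22 mm collar, bevelled over its last 3 mm to a flat top 8 mm across. Origin: on its axis at the collar's top, 69 mm above the bench, where the plate's underside comes to rest; its top is at z = +14 mm (83 mm above the bench). The hole has 1.5 mm play all round on the pin.
- carrier (a joint): How far the sprung carrier with the tub is pressed down, in m: 0 when free (it already pushes up with about 7 N), 0.006 when the plate lies on its stops (about 12.5 N, of which the plate's own weight gives about 5 N).
- spare_tub: Bystander: a loose lidded white tub, 100 x 100 mm over the rim, 52 mm high; origin at the centre of its underside.
- label_roll: Bystander: a loose roll of paper labels lying flat, 64 mm in diameter, 40 mm high; origin at the centre of its underside.
- scoop_cup: Bystander: a loose open steel cup, 72 mm in diameter at the rim, 75 mm high; origin at the centre of its underside.
Not all that is in view belongs to the job. Leave any brown or orange look-alike of the plate alone. What is shaped like the station but orange is not meant.

How it is judged:
By the outcome, as a careful person would: the job done as asked, in the order asked, and still so for the second after the job is handed in, while the arm keeps its last pose, push and grip.
It also fails if it takes over 40 s, if anything falls off the work surface, if the arm or the gripper's body presses on something with over 40 N, if the wrist force passes 120 N, or if a joint passes its speed limit or range.

## Working session

There is one attempt and no reset: what is moved stays moved. The work goes in short steps, Python scripts to look and compute and a tool call to move; the robot and the scene stay as the last step left them, time stands still between calls to the robot, and variables do not carry over. Pictures are saved under pics/ and viewed, and the job is handed in when it is done.

Besides the shell and the picture viewer there is one more tool, called in YAML: its name, and indented under it one key for each argument. step_arm: Moves the arm, as the interface text tells. Its arguments: {"type":"object","properties":{"deltas":{"type":"array"}},"required":["deltas"]}

```bash
ls; mkdir -p pics; cat > h.py <<'E'
import numpy as np, cv2
from plant import manip
def cal(n):
    c=manip.get_calibration(n); f=192/np.tan(np.radians(c["fov_y"])/2)
    K=np.array([[f,0,c["cx"]],[0,f,c["cy"]],[0,0,1]]); return K,np.array(c["dist_coeffs"],float),np.array(c["R"]),np.array(c["t"])
def ray(n,px):
    K,d,R,t=cal(n); u=cv2.undistortPoints(np.array(px,float).reshape(-1,1,2),K,d).reshape(-1,2)
    D=np.c_[u,np.ones(len(u))]@R; return -R.T@t,D
def plane(n,px,z):
    o,D=ray(n,px); return o+D*((z-o[2])/D[:,2])[:,None]
def proj(n,X):
    K,d,R,t=cal(n); return cv2.projectPoints(np.array(X,float).reshape(-1,1,3),cv2.Rodrigues(R)[0],t.reshape(3,1),K,d)[0].reshape(-1,2)
def tri(p1,p2):
    a,A=ray("scene",[p1]);b,B=ray("top",[p2]);A=A[0];B=B[0]
    s=np.linalg.lstsq(np.c_[A,-B],b-a,rcond=None)[0]; P=a+A*s[0];Q=b+B*s[1]; return (P+Q)/2,np.linalg.norm(P-Q)
def grab(n,f):
    im=manip.grab_frame(n); cv2.imwrite("pics/%s.png"%f,im[:,:,::-1]); return im
E
python3 - <<'E'
from h import *
for n in("scene","top"):
    grab(n,n+"0"); K,d,R,t=cal(n); print(n,K[0,0],d,(-R.T@t).round(3),R[2].round(3))
s=manip.state();print({k:np.round(v,3) for k,v in s.items()})
E
```

```text
pics
scene 369.2098273139013 [-0.00607243  0.          0.          0.          0.        ] [ 1.104 -0.     1.   ] [-0.546 -0.004 -0.838]
top 494.308850640282 [-0.11103428  0.          0.          0.          0.        ] [ 0.261 -0.008  1.195] [ 0.214  0.017 -0.977]
{'time': np.float64(0.1), 'joint_pos': array([ 1.105,  0.053,  1.614,  0.   ,  1.476, -0.119]), 'joint_vel': array([ 0.001, -0.001, -0.005,  0.001, -0.001, -0.001]), 'joint_efforts': array([ 0.0000e+00, -3.9490e+01, -3.7136e+01, -0.0000e+00,  4.0000e-03,
       -0.0000e+00]), 'tool_pos': array([0.212, 0.587, 0.238]), 'tool_rot': array([-0.   ,  0.173,  0.985, -0.001]), 'contact_force': array([ 0.38 ,  0.31 , -0.177]), 'ft_torque': array([-0.013, -0.02 ,  0.017]), 'gripper_width': np.float64(0.996)}
```

View pics/scene0.png

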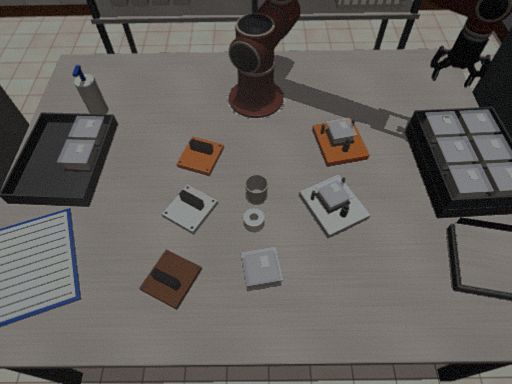

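View pics/top0.png

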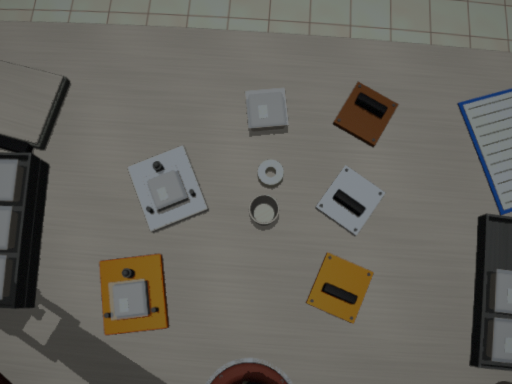

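Candidates for the plate, as scene / top pixels: silver (190,208)/(350,200), orange (200,155)/(340,288), brown (171,278)/(366,113). I choose silver. Candidates for the station: pale (335,204)/(168,188), orange (340,140)/(133,293). I choose pale. Next, close crops to check both choices.

```bash
python3 - <<'E'
import cv2,numpy as np
s=cv2.imread("pics/scene0.png");t=cv2.imread("pics/top0.png")
z=lambda im,x,y,r:cv2.resize(im[y-r:y+r,x-r:x+r],(390,290*390//290),interpolation=cv2.INTER_CUBIC)
cv2.imwrite("pics/crop_s.png",np.hstack([z(s,190,208,39),z(s,335,204,39)]))
cv2.imwrite("pics/crop_t.png",np.hstack([z(t,350,200,39),z(t,168,188,46)]))
E
```

```text
(no output)
```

View pics/crop_s.png

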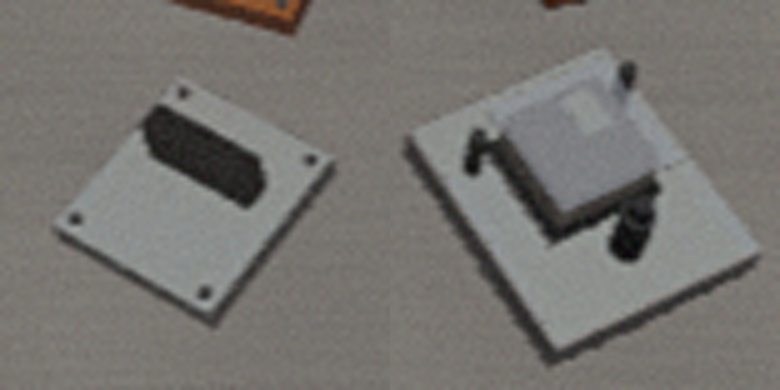

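View pics/crop_t.png

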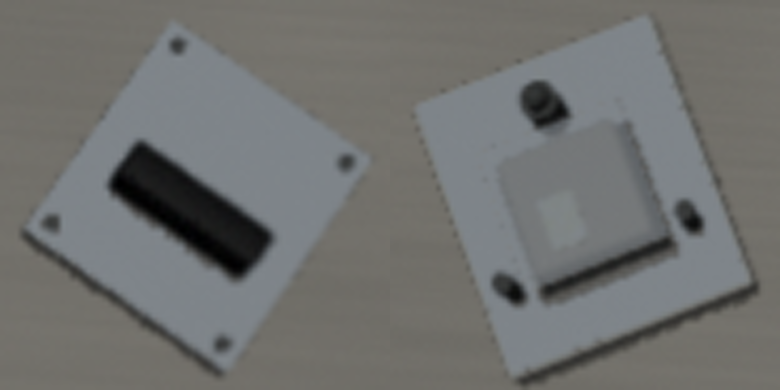

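The crops confirm the choice. The silver plate's handle is off-centre, with the far (+x) end to the upper right in the top view. On the pale station the dark pin is at the upper left of the top crop, about (152,166) in the full image. Now I measure.

```bash
cat > m.py <<'E'
from h import *
def quad(im,c,r):
    x,y=c; sub=im[y-r:y+r,x-r:x+r]; sub=cv2.resize(sub,None,fx=4,fy=4,interpolation=cv2.INTER_CUBIC)
    f=sub.astype(float); m=((f[...,2]-f[...,0]>-6)&(f.sum(2)>300)).astype(np.uint8)
    m=cv2.morphologyEx(m,cv2.MORPH_OPEN,np.ones((7,7)))
    cs,_=cv2.findContours(m,cv2.RETR_EXTERNAL,cv2.CHAIN_APPROX_NONE)
    k=max(cs,key=cv2.contourArea); h=cv2.convexHull(k)
    q=cv2.approxPolyN(h,4).reshape(-1,2)  if hasattr(cv2,'approxPolyN') else None
    # refine: fit lines to hull-contour pts near each side
    q=q.astype(float); K=k.reshape(-1,2).astype(float); L=[]
    for i in range(4):
        a,b=q[i],q[(i+1)%4]; d=b-a; n=np.linalg.norm(d); d/=n
        s=(K-a)@d; e=(K-a)@np.array([-d[1],d[0]])
        P=K[(s>.12*n)&(s<.88*n)&(abs(e)<8)]
        vx,vy,x0,y0=cv2.fitLine(P.astype(np.float32),cv2.DIST_HUBER,0,.01,.01).ravel(); L.append(np.cross([x0,y0,1],[x0+vx,y0+vy,1]))
    out=[]
    for i in range(4):
        p=np.cross(L[i-1],L[i]); out.append(p[:2]/p[2])
    return (np.array(out)+.5)/4-.5+[x-r,y-r], m
E
python3 - <<'E'
from m import *
S=cv2.imread("pics/scene0.png")[:,:,::-1];T=cv2.imread("pics/top0.png")[:,:,::-1]
for im,p in((S,(230,208)),(S,(180,205)),(S,(320,220)),(T,(300,230)),(T,(365,190)),(T,(155,215))):print(p,im[p[1],p[0]])
for nm,a,b,z in(("plate",(190,208),(350,200),.02),("station",(335,204),(168,188),.03)):
    qs,ms=quad(S,a,40);qt,mt=quad(T,b,48)
    cv2.imwrite("pics/mask_%s.png"%nm,np.hstack([cv2.resize(ms*255,(380,380)),cv2.resize(mt*255,(380,380))]))
    for n,q in(("scene",qs),("top",qt)):
        P=plane(n,q,z)[:,:2]; print(nm,n,q.round(1).tolist(),"\n",P.round(4).tolist(),np.linalg.norm(P-np.roll(P,-1,0),axis=1).round(4),P.mean(0).round(4))
    for p in qs:
        g=plane("scene",[p],z); j=np.argmin(np.linalg.norm(plane("top",qt,z)-g,axis=1)); X,e=tri(p,qt[j]);print(X.round(4),e.round(4))
E
```

```text
(230, 208) [119 115 109]
(180, 205) [138 142 139]
(320, 220) [138 139 139]
(300, 230) [115 113 107]
(365, 190) [126 132 137]
(155, 215) [127 133 138]
plate scene [[217.2, 199.7], [192.4, 231.4], [160.8, 213.3], [186.5, 184.0]] 
 [[0.4828, -0.1236], [0.5934, -0.1926], [0.5292, -0.2952], [0.421, -0.226]] [0.1305 0.121  0.1285 0.1196] [ 0.5066 -0.2094]
plate top [[386.1, 192.1], [356.7, 235.3], [314.9, 205.8], [344.9, 163.5]] 
 [[0.5284, -0.2995], [0.4176, -0.2303], [0.4822, -0.1266], [0.5934, -0.1956]] [0.1306 0.1222 0.1308 0.1225] [ 0.5054 -0.213 ]
[ 0.4822 -0.1252  0.0193] 0.003
[ 0.5933 -0.1942  0.0198] 0.0029
[ 0.5284 -0.2977  0.019 ] 0.004
[ 0.418  -0.229   0.0159] 0.0041
station scene [[370.3, 213.8], [328.6, 234.0], [299.2, 190.7], [337.5, 174.1]] 
 [[0.5473, 0.3432], [0.6133, 0.2095], [0.4599, 0.1348], [0.3974, 0.264]] [0.1491 0.1706 0.1435 0.1696] [0.5045 0.2378]
station top [[207.1, 208.1], [149.5, 231.0], [126.4, 166.3], [182.5, 144.1]] 
 [[0.4562, 0.1316], [0.3909, 0.2638], [0.5453, 0.3401], [0.6113, 0.2075]] [0.1475 0.1722 0.1482 0.1727] [0.501  0.2358]
[0.5461 0.3424 0.0276] 0.003
[0.6121 0.209  0.0277] 0.002
[0.4571 0.1337 0.0256] 0.0032
[0.3918 0.2658 0.0223] 0.0004
```

```bash
python3 - <<'E'
import cv2,numpy as np
s=cv2.imread("pics/scene0.png");t=cv2.imread("pics/top0.png")
for im,n,(x0,y0,x1,y1),f in((s,"zs",(305,170,375,222),11),(t,"zt",(140,150,205,225),8)):
    c=cv2.resize(im[y0:y1,x0:x1],None,fx=f,fy=f,interpolation=cv2.INTER_CUBIC); c=cv2.convertScaleAbs(c,alpha=1.4,beta=10)
    for k in range(0,x1-x0,10): cv2.putText(c,str(x0+k),(k*f,10),0,.35,(0,0,255)); cv2.line(c,(k*f,0),(k*f,c.shape[0]),(0,0,200),1)
    for k in range(0,y1-y0,10): cv2.putText(c,str(y0+k),(0,k*f+10),0,.35,(0,0,255)); cv2.line(c,(0,k*f),(c.shape[1],k*f),(0,0,200),1)
    cv2.imwrite("pics/%s.png"%n,c)
E
```

```text
(no output)
```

View pics/zs.png

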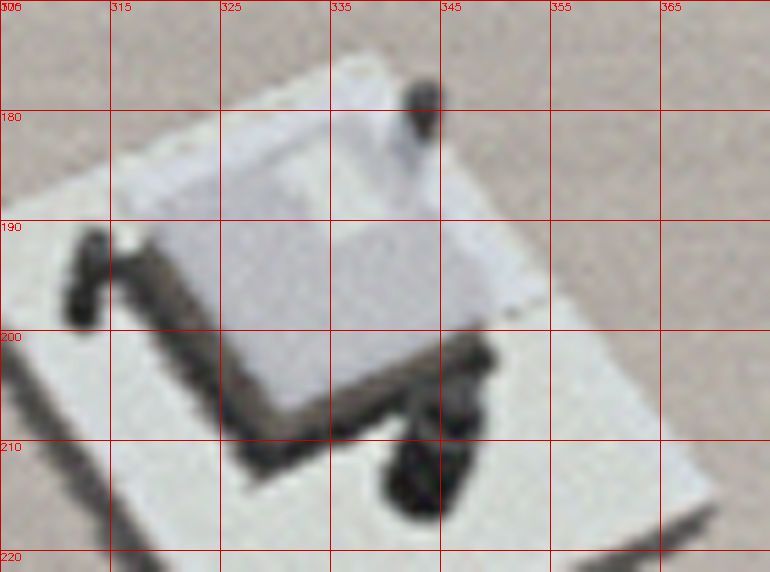

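View pics/zt.png

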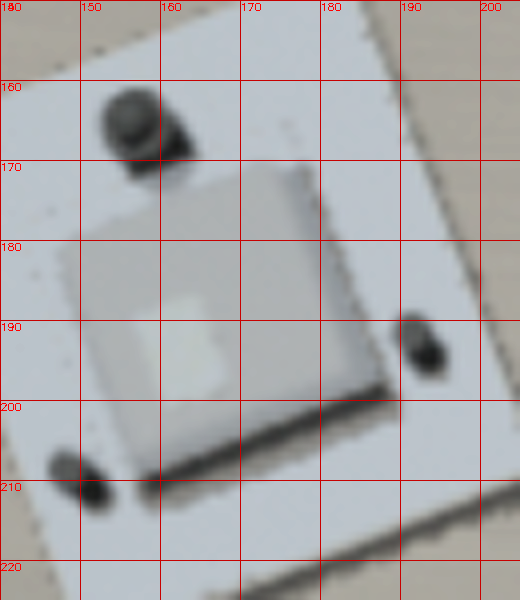

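```bash
python3 - <<'E'
from h import *
a=np.radians(26.2);R=np.array([[np.cos(a),-np.sin(a)],[np.sin(a),np.cos(a)]])
# triangulate visible features: lid corners and posts tops/pin top (read off the zooms)
F={"pin top":((346.3,207.5),(156.8,164.8)),"post-":((313.5,191.5),(191.2,191.0)),"post+":((343.5,178.3),(148,208)),
"lidA":((331.2,206.8),(177.5,171.0)),"lidB":((349.5,200),(148,180.8))}
for k,(p,q) in F.items():
    X,e=tri(p,q);print(k,X.round(4),e.round(4))
for o in ((.5028,.2368),(.5010,.2358)):
  for k,p in {"pintop":(.06,0,.083),"collar":(.06,0,.069),"post-":(-.03,-.054,.069),"post+":(-.03,.054,.069),"lid++":(.042,.042,.075),"lid+-":(.042,-.042,.075),"lid--":(-.042,-.042,.075),"lid-+":(-.042,.042,.075)}.items():
    w=np.r_[R@np.array(p[:2])+o,p[2]]; print(k,w.round(4),proj("scene",w).round(1),proj("top",w).round(1))
# handle top of plate
b=np.radians(-32);B=np.array([[np.cos(b),-np.sin(b)],[np.sin(b),np.cos(b)]])
c=np.array((.5060,-.2112)); o=c-B@[.015,0]; print("plate origin",o)
for y in(-.04,.04):
  for x in(-.011,.011):
    w=np.r_[o+B@[x,y],.058];print(proj("scene",w).round(1),proj("top",w).round(1))
s=cv2.imread("pics/scene0.png");t=cv2.imread("pics/top0.png")
out=[]
for im,(x0,y0) in((s,(165,180)),(t,(325,175))):
    c=cv2.convertScaleAbs(cv2.resize(im[y0:y0+48,x0:x0+48],None,fx=8,fy=8,interpolation=cv2.INTER_CUBIC),alpha=1.4,beta=10)
    for k in range(0,48,10):
        cv2.line(c,(k*8,0),(k*8,384),(0,0,200),1);cv2.line(c,(0,k*8),(384,k*8),(0,0,200),1)
    out.append(c)
cv2.imwrite("pics/zh.png",np.hstack(out))
E
```

```text
pin top [0.5457 0.2603 0.066 ] 0.0069
post- [0.488  0.1705 0.0667] 0.0045
post+ [0.4405 0.2677 0.0665] 0.005
lidA [0.5368 0.2148 0.0561] 0.0143
lidB [0.509  0.2798 0.0488] 0.0047
pintop [0.5566 0.2633 0.083 ] [[347.8 207.8]] [[153.2 158.1]]
collar [0.5566 0.2633 0.069 ] [[346.9 210.3]] [[154.4 159.7]]
post- [0.4997 0.1751 0.069 ] [[314.8 194.4]] [[188.7 185.6]]
post+ [0.452 0.272 0.069] [[344.7 180.9]] [[145.5 202.6]]
lid++ [0.5219 0.293  0.075 ] [[355.6 199. ]] [[139.7 172.4]]
lid+- [0.559  0.2177 0.075 ] [[331.7 210.1]] [[173.  159.3]]
lid-- [0.4837 0.1806 0.075 ] [[316.3 188.8]] [[185.3 191.6]]
lid-+ [0.4466 0.2559 0.075 ] [[339.6 178.4]] [[151.4 205. ]]
pintop [0.5548 0.2623 0.083 ] [[347.4 207.3]] [[153.5 158.9]]
collar [0.5548 0.2623 0.069 ] [[346.4 209.7]] [[154.7 160.5]]
post- [0.4979 0.1741 0.069 ] [[314.4 193.9]] [[189.  186.4]]
post+ [0.4502 0.271  0.069 ] [[344.3 180.5]] [[145.8 203.4]]
lid++ [0.5201 0.292  0.075 ] [[355.2 198.5]] [[140.  173.1]]
lid+- [0.5572 0.2167 0.075 ] [[331.3 209.6]] [[173.4 160.1]]
lid-- [0.4819 0.1796 0.075 ] [[315.9 188.3]] [[185.6 192.4]]
lid-+ [0.4448 0.2549 0.075 ] [[339.2 178. ]] [[151.8 205.8]]
plate origin [ 0.49327928 -0.20325121]
[[181.5 188.2]] [[360.9 214.2]]
[[177.1 193.3]] [[366.  206.7]]
[[202.5 199.5]] [[332.8 194.5]]
[[198.2 204.8]] [[338.  187.1]]
```

View pics/zh.png

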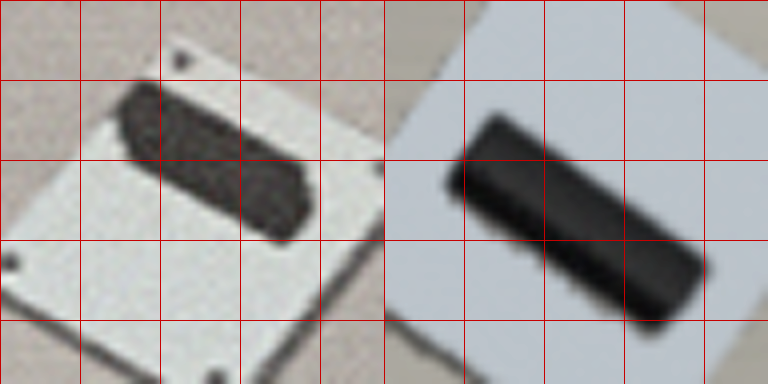

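```bash
cat >> h.py <<'E'
from scipy.spatial.transform import Rotation as Ro
def delta(pos,yawdeg):
    s=manip.state();w=s["tool_rot"];R0=Ro.from_quat([w[1],w[2],w[3],w[0]])
    y=np.radians(yawdeg);yy=np.array([np.cos(y),np.sin(y),0]);zz=np.array([0,0,-1]);xx=np.cross(yy,zz)
    Rt=Ro.from_matrix(np.c_[xx,yy,zz])
    print("t",round(s["time"],2),"tcp",s["tool_pos"].round(4),"yaw",np.degrees(np.arctan2(*R0.as_matrix()[[1,0],1])).round(2),"F",s["contact_force"].round(2),"w",round(s["gripper_width"],3))
    print("delta",R0.inv().apply(np.array(pos)-s["tool_pos"]).round(4),(R0.inv()*Rt).as_rotvec().round(4))
E
python3 -c "
from h import *
delta((.4935,-.2035,.13),-32)"
```

```text
t 0.1 tcp [0.2122 0.5873 0.2381] yaw 70.13 F [ 0.38  0.31 -0.18] w 0.996
delta [-0.5334 -0.6479  0.1093] [-1.6000e-03  1.5000e-03  1.7825e+00]
```

step_arm:
  deltas:
    - [-0.15,-0.18,0,0,0,0.5,-1]
    - [-0.15,-0.18,0,0,0,0.5,-1]
    - [-0.15,-0.18,0,0,0,0.5,-1]
    - [-0.15,-0.18,0,0,0,0.5,-1]
    - [-0.3,-0.36,0,0,0,1.0,-1]
    - [-0.3,-0.36,0,0,0,1.0,-1]
    - [-0.3,-0.36,0,0,0,1.0,-1]
    - [-0.3,-0.36,0,0,0,1.0,-1]
    - [-0.533,-0.648,0.05,-0.002,0.0015,1.78,-1]
    - [-0.533,-0.648,0.05,-0.002,0.0015,1.78,-1]
    - [-0.533,-0.648,0.05,-0.002,0.0015,1.78,-1]
    - [-0.533,-0.648,0.05,-0.002,0.0015,1.78,-1]
    - [-0.533,-0.648,0.05,-0.002,0.0015,1.78,-1]
    - [-0.533,-0.648,0.1,-0.002,0.0015,1.7825,-1]
    - [-0.533,-0.648,0.1,-0.002,0.0015,1.7825,-1]
    - [-0.533,-0.648,0.1,-0.002,0.0015,1.7825,-1]
    - [-0.533,-0.648,0.1,-0.002,0.0015,1.7825,-1]
    - [-0.533,-0.648,0.1,-0.002,0.0015,1.7825,-1]
    - [-0.533,-0.648,0.1,-0.002,0.0015,1.7825,-1]
    - [-0.533,-0.648,0.1,-0.002,0.0015,1.7825,-1]

```text
time: 2.1
tool_pos: [0.4933, -0.202, 0.1395]
tool_rot: [-0.001, 0.874, 0.485, 0.001]
contact_force: [-0.2, 0.1, -0.5]
gripper_width: 0.999
```

```bash
python3 -c "
from h import *
delta((.4935,-.2035,.034),-32)
a=grab('scene','scene1');b=grab('top','top1')
cv2.imwrite('pics/v1.png',np.hstack([cv2.resize(a[150:250,140:240],(390,390)),cv2.resize(b[140:250,290:400],(390,390))])[:,:,::-1])"
```

```text
t 2.1 tcp [ 0.4933 -0.202   0.1395] yaw -31.97 F [-0.19  0.11 -0.48] w 0.999
delta [-0.0014  0.0009  0.1055] [-0.0001 -0.0025  0.0005]
```

View pics/v1.png

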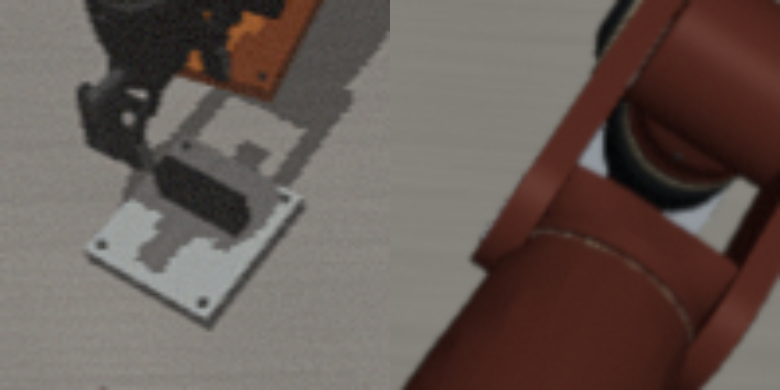

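The scene view shows the gripper straddling the silver plate's handle near (190,195), clear of everything else. The arm blocks the top view. I go down now.

step_arm:
  deltas:
    - [-0.001,0.001,0.04,0,-0.0025,0,-1]
    - [-0.001,0.001,0.07,0,-0.0025,0,-1]
    - [-0.001,0.001,0.09,0,-0.0025,0,-1]
    - [-0.001,0.001,0.105,0,-0.0025,0,-1]
    - [-0.001,0.001,0.105,0,-0.0025,0,-1]

```text
time: 2.7
tool_pos: [0.4927, -0.2025, 0.0328]
tool_rot: [-0.001, 0.874, 0.485, -0.001]
contact_force: [-0.5, 0.2, 0.5]
gripper_width: 1.002
```

```bash
python3 -c "
from h import *
delta((.4935,-.2035,.034),-32)
a=grab('scene','scene2')
cv2.imwrite('pics/v2.png',cv2.resize(a[150:250,140:240],(590,590))[:,:,::-1])"
```

```text
t 2.7 tcp [ 0.4927 -0.2025  0.0328] yaw -31.93 F [-0.5   0.21  0.53] w 1.002
delta [-0.0004  0.0012 -0.0012] [-0.0031  0.0004  0.0013]
```

View pics/v2.png

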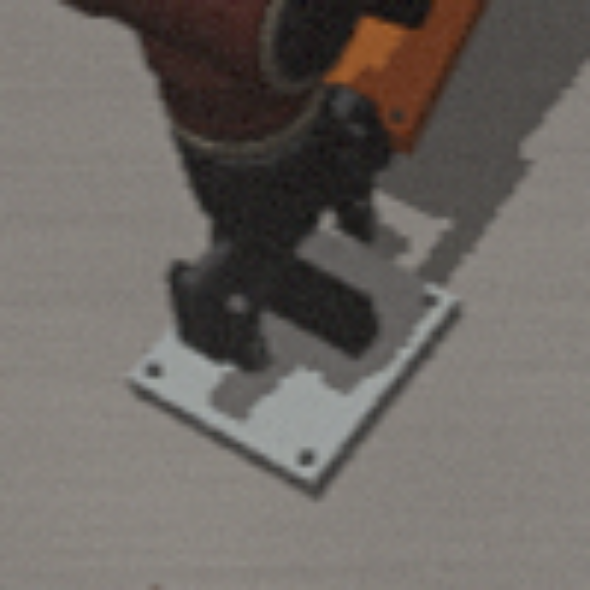

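The fingers stand either side of the handle, centred near (190,198). I close.

step_arm:
  deltas:
    - [0,0,-0.001,0,0,0,0.2]
    - [0,0,-0.001,0,0,0,1]
    - [0,0,-0.001,0,0,0,1]
    - [0,0,-0.001,0,0,0,1]
    - [0,0,-0.001,0,0,0,1]
    - [0,0,-0.001,0,0,0,1]
    - [0,0,-0.001,0,0,0,1]
    - [0,0,-0.001,0,0,0,1]

```text
time: 3.55
tool_pos: [0.4942, -0.2042, 0.036]
tool_rot: [0.0, 0.875, 0.485, 0.0]
contact_force: [-1.1, 1.4, 5.1]
gripper_width: 0.243
```

```bash
python3 -c "
from h import *
delta((.4935,-.2035,.034),-32)"
```

```text
t 3.55 tcp [ 0.4942 -0.2042  0.036 ] yaw -32.0 F [-1.13  1.45  5.1 ] w 0.243
delta [ 0.0002 -0.001   0.002 ] [ 0.0006  0.0003 -0.    ]
```

step_arm:
  deltas:
    - [0,0,-0.02,0,0,0,1]
    - [0,0,-0.05,0,0,0,1]
    - [0,0,-0.09,0,0,0,1]
    - [0,0,-0.124,0,0,0,1]
    - [0,0,-0.124,0,0,0,1]
    - [0,0,-0.124,0,0,0,1]

```text
time: 4.15
tool_pos: [0.4934, -0.2037, 0.1581]
tool_rot: [-0.0, 0.875, 0.485, -0.0]
contact_force: [-0.4, 0.6, -5.2]
gripper_width: 0.243
```

```bash
python3 -c "
from h import *
a=np.radians(26.1);u=np.array([np.cos(a),np.sin(a)]);o=np.array([.4912,.2318])
delta(np.r_[o+u*.028,.16],26.1); print(o+u*.028)
a=grab('scene','scene3')
cv2.imwrite('pics/v3.png',cv2.resize(a[120:260,120:260],(590,590))[:,:,::-1])"
```

```text
t 4.15 tcp [ 0.4934 -0.2037  0.1581] yaw -32.01 F [-0.36  0.59 -5.22] w 0.243
delta [ 0.3919 -0.2178 -0.0018] [-1.1000e-03 -2.0000e-04 -1.0141e+00]
[0.51634477 0.2441183 ]
```

View pics/v3.png

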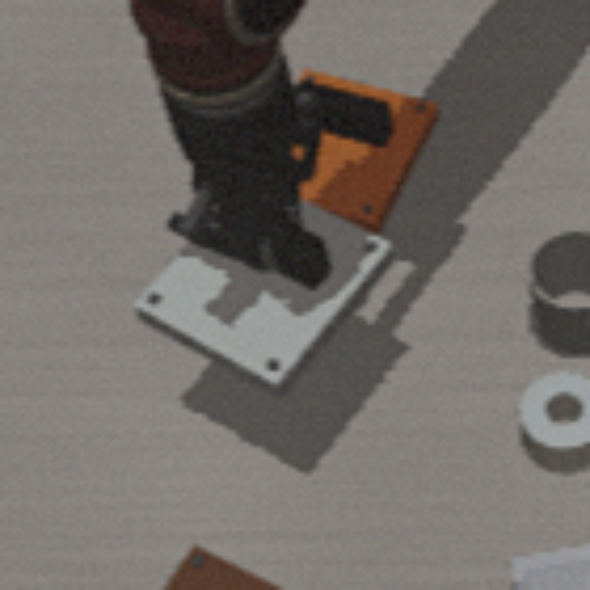

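The silver plate hangs level with its near corner at about (187,211), and the wrist carries 5.2 N. Next I carry it to 28 mm past the seat along the station's x, and high.

step_arm:
  deltas:
    - [0.392,-0.218,-0.003,-0.001,0,-1.014,1]
    - [0.392,-0.218,-0.003,-0.001,0,-1.014,1]
    - [0.392,-0.218,-0.003,-0.001,0,-1.014,1]
    - [0.392,-0.218,-0.003,-0.001,0,-1.014,1]
    - [0.392,-0.218,-0.003,-0.001,0,-1.014,1]
    - [0.392,-0.218,-0.003,-0.001,0,-1.014,1]
    - [0.392,-0.218,-0.003,-0.001,0,-1.014,1]
    - [0.392,-0.218,-0.003,-0.001,0,-1.014,1]
    - [0.392,-0.218,-0.003,-0.001,0,-1.014,1]
    - [0.392,-0.218,-0.003,-0.001,0,-1.014,1]
    - [0.392,-0.218,-0.003,-0.001,0,-1.014,1]
    - [0.392,-0.218,-0.003,-0.001,0,-1.014,1]
    - [0.392,-0.218,-0.003,-0.001,0,-1.014,1]
    - [0.392,-0.218,-0.003,-0.001,0,-1.014,1]

```text
time: 5.6
tool_pos: [0.5167, 0.2428, 0.1616]
tool_rot: [0.0, 0.53, 0.848, -0.0]
contact_force: [0.8, -0.1, -4.4]
gripper_width: 0.244
```

```bash
python3 -c "
from m import *
delta((.5163,.2441,.135),26.1)
a=grab('scene','scene4');b=grab('top','top4')
cv2.imwrite('pics/v4.png',np.hstack([cv2.resize(a[140:250,280:390],(390,390)),cv2.resize(b[100:230,110:240],(390,390))])[:,:,::-1])"
```

```text
t 5.6 tcp [0.5167 0.2428 0.1616] yaw 25.99 F [ 0.76 -0.09 -4.36] w 0.244
delta [0.0014 0.0002 0.0266] [-0.0002  0.0007 -0.002 ]
```

View pics/v4.png

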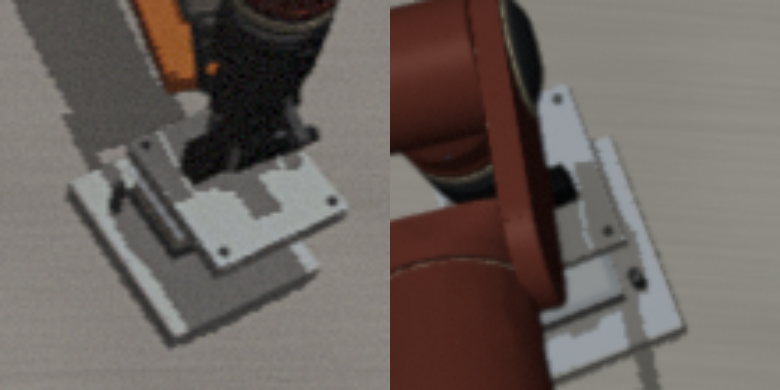

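```bash
python3 - <<'E'
import cv2,numpy as np
s=cv2.imread("pics/scene4.png");t=cv2.imread("pics/top4.png")
for im,n,(x0,y0,x1,y1),f in((s,"zs4",(295,170,385,242),8),(t,"zt4",(150,122,216,194),8)):
    c=cv2.resize(im[y0:y1,x0:x1],None,fx=f,fy=f,interpolation=cv2.INTER_CUBIC); c=cv2.convertScaleAbs(c,alpha=1.4,beta=10)
    for k in range(0,x1-x0,10): cv2.putText(c,str(x0+k),(k*f,10),0,.35,(0,0,255)); cv2.line(c,(k*f,0),(k*f,c.shape[0]),(0,0,200),1)
    for k in range(0,y1-y0,10): cv2.putText(c,str(y0+k),(0,k*f+10),0,.35,(0,0,255)); cv2.line(c,(0,k*f),(c.shape[1],k*f),(0,0,200),1)
    cv2.imwrite("pics/%s.png"%n,c)
from h import *
a=np.radians(26.0);u=np.array([np.cos(a),np.sin(a)]);v=np.array([-u[1],u[0]]);o=np.array([.5167,.2428])
for x,y in((.08,-.06),(.08,.06),(-.05,-.06),(-.05,.06)):
    w=np.r_[o+u*x+v*y,.1456];print(x,y,w.round(4),proj("scene",w).round(1),proj("top",w).round(1))
E
```

```text
0.08 -0.06 [0.6149 0.2239 0.1456] [[340.9 214.6]] [[167.7 126.8]]
0.08 0.06 [0.5623 0.3318 0.1456] [[377.7 197.4]] [[117.6 146.1]]
-0.05 -0.06 [0.4981 0.167  0.1456] [[315.2 179.2]] [[187.4 179. ]]
-0.05 0.06 [0.4455 0.2748 0.1456] [[350.5 163.9]] [[136. 199.]]
```

View pics/zs4.png

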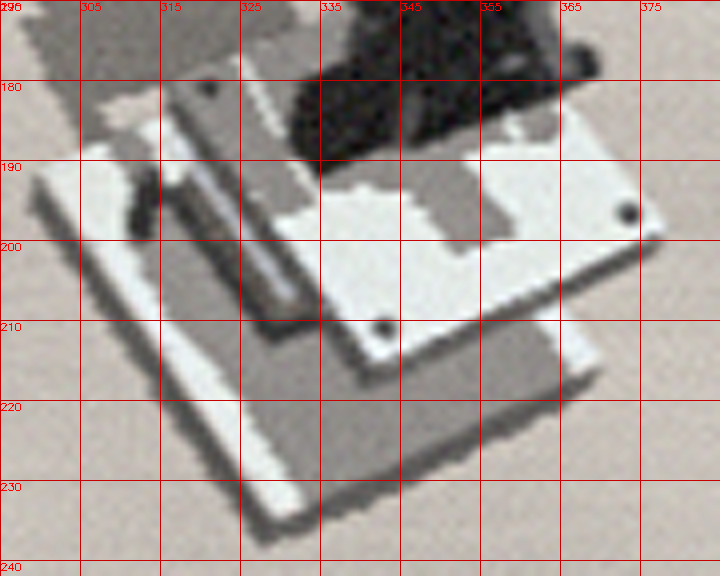

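View pics/zt4.png

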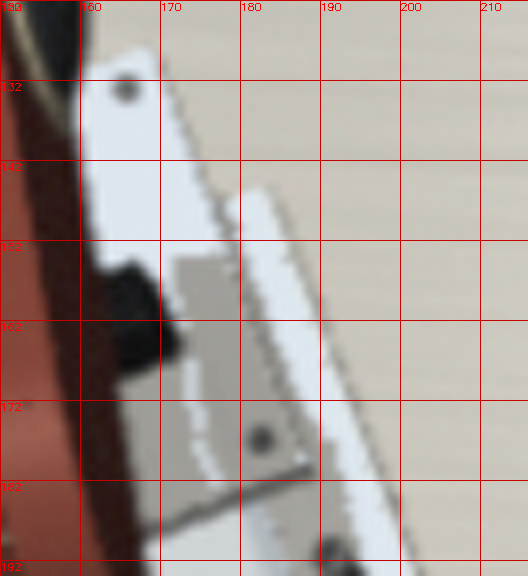

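```bash
python3 - <<'E'
import cv2,numpy as np
s=cv2.imread("pics/scene0.png");t=cv2.imread("pics/top0.png")
out=[]
for im,(x0,y0) in((s,(335,198)),(t,(147,155))):
    c=cv2.resize(im[y0:y0+22,x0:x0+22],None,fx=18,fy=18,interpolation=cv2.INTER_CUBIC); c=cv2.convertScaleAbs(c,alpha=2.6,beta=-10)
    for k in range(0,22,5):
        cv2.putText(c,str(x0+k),(k*18,10),0,.35,(0,0,255)); cv2.putText(c,str(y0+k),(0,k*18+10),0,.35,(0,0,255)); cv2.line(c,(k*18,0),(k*18,396),(0,0,200),1);cv2.line(c,(0,k*18),(396,k*18),(0,0,200),1)
    out.append(c)
cv2.imwrite("pics/pin.png",np.hstack(out))
E
```

```text
(no output)
```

View pics/pin.png

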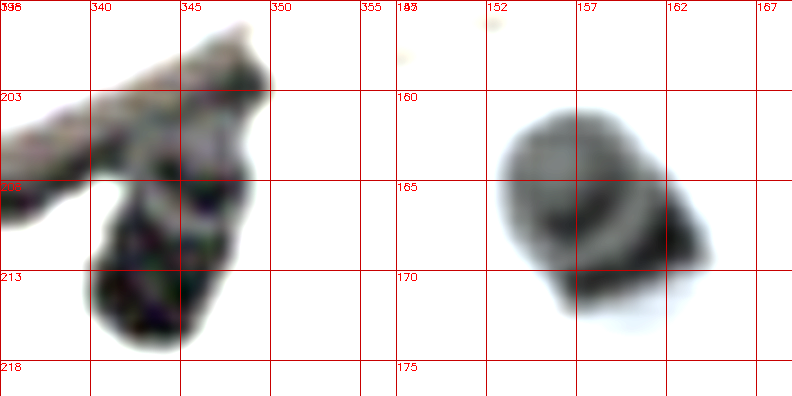

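```bash
python3 - <<'E'
from h import *
print("pin top", plane("scene",[(345.9,205.0)],.083).round(4), plane("top",[(155.7,163.3)],.083).round(4))
print("collar", plane("scene",[(345.3,207.1)],.069).round(4), plane("top",[(156.9,164.4)],.069).round(4))
print("posts", plane("scene",[(313.1,191.1),(343.1,177.9)],.069).round(4).tolist(), plane("top",[(190.8,190.6),(147.6,207.6)],.069).round(4).tolist())
print("tri",tri((345.9,205.0),(155.7,163.3)),tri((345.3,207.1),(156.9,164.4)))
for y in (.1456,):
  print("plate s(80,-60),(80,60)",plane("scene",[(340.8,214.8),(377.4,198.6)],y).round(4).tolist())
  print("plate t(80,-60),(-50,-60)",plane("top",[(169.2,127.1),(188.6,179.6)],y).round(4).tolist())
E
```

```text
pin top [[0.5471 0.2591 0.083 ]] [[0.5445 0.2558 0.083 ]]
collar [[0.5458 0.2603 0.069 ]] [[0.5456 0.2559 0.069 ]]
posts [[0.4878, 0.1713, 0.069], [0.4405, 0.2686, 0.069]] [[0.4882, 0.1689, 0.069], [0.4407, 0.2656, 0.069]]
tri (array([0.54543914, 0.25819986, 0.0799955 ]), np.float64(0.0033832427722359274)) (array([0.54585557, 0.25811476, 0.06880247]), np.float64(0.004259658943188445))
plate s(80,-60),(80,60) [[0.6154, 0.2235, 0.1456], [0.5661, 0.3302, 0.1456]]
plate t(80,-60),(-50,-60) [[0.6144, 0.2205, 0.1456], [0.4969, 0.1642, 0.1456]]
```

step_arm:
  deltas:
    - [0.002,0.001,0.015,0,0.0007,-0.002,1]
    - [0.002,0.001,0.03,0,0.0007,-0.002,1]
    - [0.002,0.001,0.034,0,0.0007,-0.002,1]
    - [0.002,0.001,0.034,0,0.0007,-0.002,1]
    - [0.002,0.001,0.034,0,0.0007,-0.002,1]

```text
time: 6.2
tool_pos: [0.5167, 0.2463, 0.1279]
tool_rot: [0.0, 0.528, 0.849, 0.0]
contact_force: [-0.1, -0.5, -4.0]
gripper_width: 0.248
```

```bash
python3 -c "
from h import *
delta((.5161,.2453,.119),26.1);print(manip.state()['ft_torque'].round(3))
a=grab('scene','scene5')
cv2.imwrite('pics/v5.png',cv2.resize(a[150:250,280:390],(770,700))[:600,:,::-1])"
```

```text
t 6.2 tcp [0.5167 0.2463 0.1279] yaw 26.22 F [-0.09 -0.52 -4.02] w 0.248
delta [-0.0006 -0.001   0.0089] [ 0.0002 -0.      0.0021]
[-0.021  0.025 -0.007]
```

View pics/v5.png

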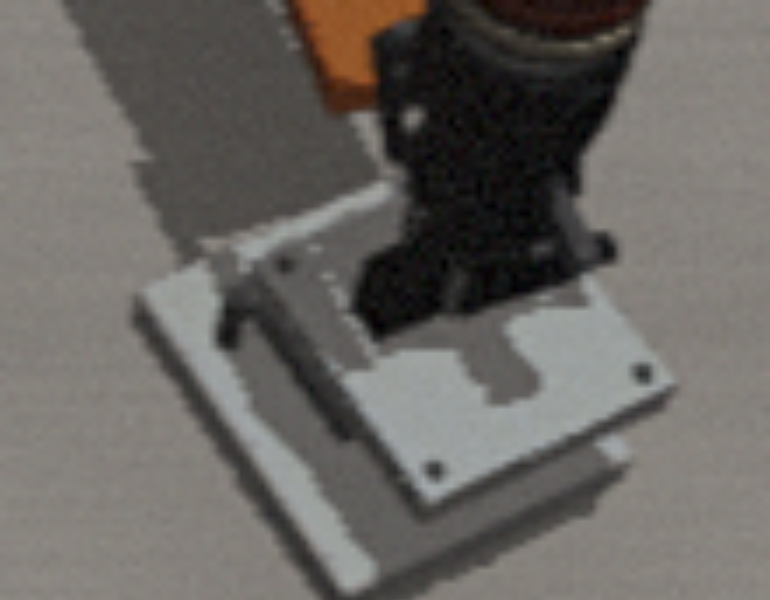

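The plate is square over the station and shifted towards the pin end. I go down in small steps to touch.

step_arm:
  deltas:
    - [-0.0006,-0.001,0.004,0,0,0.002,1]
    - [-0.0006,-0.001,0.007,0,0,0.002,1]
    - [-0.0006,-0.001,0.007,0,0,0.002,1]

```text
time: 6.55
tool_pos: [0.5158, 0.2451, 0.1206]
tool_rot: [-0.0, 0.529, 0.849, -0.0]
contact_force: [-0.4, -0.2, -4.4]
gripper_width: 0.246
```

step_arm:
  deltas:
    - [0,0,0.0015,0,0,0,1]
    - [0,0,0.0015,0,0,0,1]

```text
time: 6.75
tool_pos: [0.5161, 0.2452, 0.1195]
tool_rot: [0.0, 0.529, 0.849, 0.0]
contact_force: [-0.3, 1.0, -4.8]
gripper_width: 0.248
```

step_arm:
  deltas:
    - [0,0,0.0012,0,0,0,1]
    - [0,0,0.0012,0,0,0,1]

```text
time: 6.95
tool_pos: [0.5164, 0.2453, 0.1189]
tool_rot: [0.0, 0.529, 0.849, 0.0]
contact_force: [-1.3, -0.8, -1.7]
gripper_width: 0.249
```

step_arm:
  deltas:
    - [0,0,0.001,0,0,0,1]
    - [0,0,0.001,0,0,0,1]

```text
time: 7.15
tool_pos: [0.5165, 0.2453, 0.1188]
tool_rot: [0.0, 0.529, 0.849, 0.0]
contact_force: [-4.9, -1.8, 4.8]
gripper_width: 0.246
```

Contact: the vertical force rose from -4.4 to +4.8 N, with the underside at about 83 mm on the pin top. Now I slide towards the tub.

step_arm:
  deltas:
    - [0,-0.002,0,0,0,0,1]
    - [0,-0.005,0,0,0,0,1]
    - [0,-0.008,0,0,0,0,1]
    - [0,-0.011,0,0,0,0,1]
    - [0,-0.014,0,0,0,0,1]
    - [0,-0.014,0,0,0,0,1]

```text
time: 7.75
tool_pos: [0.5041, 0.2392, 0.1185]
tool_rot: [0.001, 0.529, 0.848, 0.001]
contact_force: [1.4, 0.6, 6.4]
gripper_width: 0.249
```

```bash
python3 -c "
from h import *
delta((.491,.233,.119),26.1);print(manip.state()['ft_torque'].round(3))"
```

```text
t 7.75 tcp [0.5041 0.2392 0.1185] yaw 26.1 F [1.37 0.57 6.38] w 0.249
delta [ 0.0002 -0.0145 -0.0005] [ 0.0027  0.0004 -0.0001]
[ 0.359 -0.818 -0.04 ]
```

step_arm:
  deltas:
    - [0,-0.002,0,0,0,0,1]
    - [0,-0.004,0,0,0,0,1]
    - [0,-0.006,0,0,0,0,1]
    - [0,-0.008,0,0,0,0,1]
    - [0,-0.01,0,0,0,0,1]
    - [0,-0.01,0,0,0,0,1]

```text
time: 8.35
tool_pos: [0.4918, 0.2336, 0.1152]
tool_rot: [-0.002, 0.529, 0.849, -0.003]
contact_force: [-0.6, -1.1, -4.9]
gripper_width: 0.249
```

step_arm:
  deltas:
    - [0,-0.001,0.0003,0,0,0,1]
    - [0,-0.002,0.0003,0,0,0,1]
    - [0,-0.002,0.0003,0,0,0,1]

```text
time: 8.65
tool_pos: [0.491, 0.2332, 0.1152]
tool_rot: [-0.001, 0.529, 0.849, -0.002]
contact_force: [0.0, -0.2, -5.4]
gripper_width: 0.248
```

The hole dropped over the pin at the expected place: z fell from 118.5 to 115.2 mm and the pin load vanished. I lower gently and watch the side forces.

step_arm:
  deltas:
    - [0,0,0.0015,0,0,0,1]
    - [0,0,0.003,0,0,0,1]
    - [0,0,0.003,0,0,0,1]

```text
time: 8.95
tool_pos: [0.4923, 0.2335, 0.1136]
tool_rot: [-0.0, 0.529, 0.848, -0.0]
contact_force: [-0.6, -1.8, -5.5]
gripper_width: 0.247
```

```bash
python3 -c "
from h import *
delta((.491,.233,.105),26.1);print(manip.state()['ft_torque'].round(3))"
```

```text
t 8.95 tcp [0.4923 0.2335 0.1136] yaw 26.09 F [-0.65 -1.75 -5.51] w 0.247
delta [ 0.0001 -0.0014  0.0086] [-0.0011  0.0001 -0.0001]
[-0.252  0.258 -0.028]
```

step_arm:
  deltas:
    - [0,0,0.0015,0,0,0,1]
    - [0,0,0.003,0,0,0,1]
    - [0,0,0.003,0,0,0,1]

```text
time: 9.25
tool_pos: [0.4925, 0.2334, 0.1111]
tool_rot: [-0.0, 0.529, 0.848, -0.0]
contact_force: [-2.7, -3.7, -2.4]
gripper_width: 0.242
```

```bash
python3 -c "
from h import *
delta((.491,.233,.105),26.1);print(manip.state()['ft_torque'].round(3))"
```

```text
t 9.25 tcp [0.4925 0.2334 0.1111] yaw 26.09 F [-2.66 -3.68 -2.39] w 0.242
delta [ 0.0003 -0.0016  0.0061] [-0.0008  0.0004 -0.0001]
[-0.596  0.675 -0.034]
```

step_arm:
  deltas:
    - [-0.0005,-0.001,0,0,0,0,1]
    - [-0.0005,-0.001,0.0015,0,0,0,1]
    - [-0.0005,-0.001,0.0025,0,0,0,1]
    - [-0.0005,-0.001,0.0025,0,0,0,1]

```text
time: 9.65
tool_pos: [0.4925, 0.2333, 0.1097]
tool_rot: [0.0, 0.529, 0.849, 0.001]
contact_force: [-3.4, -1.0, 4.9]
gripper_width: 0.245
```

```bash
python3 -c "
from h import *
delta((.491,.233,.105),26.1);print(manip.state()['ft_torque'].round(3))"
```

```text
t 9.65 tcp [0.4925 0.2333 0.1097] yaw 26.1 F [-3.39 -0.98  4.93] w 0.245
delta [ 0.0004 -0.0015  0.0047] [ 0.0015 -0.0003 -0.    ]
[-0.253  1.096 -0.058]
```

step_arm:
  deltas:
    - [0,-0.0008,0.001,0,0,0,1]
    - [0,-0.0008,0.002,0,0,0,1]
    - [0,-0.0008,0.003,0,0,0,1]
    - [0,-0.0008,0.003,0,0,0,1]

```text
time: 10.05
tool_pos: [0.4924, 0.2332, 0.1071]
tool_rot: [0.001, 0.529, 0.848, 0.002]
contact_force: [-3.2, -0.3, 6.0]
gripper_width: 0.247
```

```bash
python3 -c "
from h import *
delta((.491,.233,.105),26.1);print(manip.state()['ft_torque'].round(3))
a=grab('scene','scene6')
cv2.imwrite('pics/v6.png',cv2.resize(a[150:250,280:390],(770,700))[:600,:,::-1])"
```

```text
t 10.05 tcp [0.4924 0.2332 0.1071] yaw 26.1 F [-3.21 -0.33  6.01] w 0.247
delta [ 0.0004 -0.0014  0.0021] [ 0.0034 -0.0003 -0.    ]
[-0.118  1.021 -0.019]
```

View pics/v6.png

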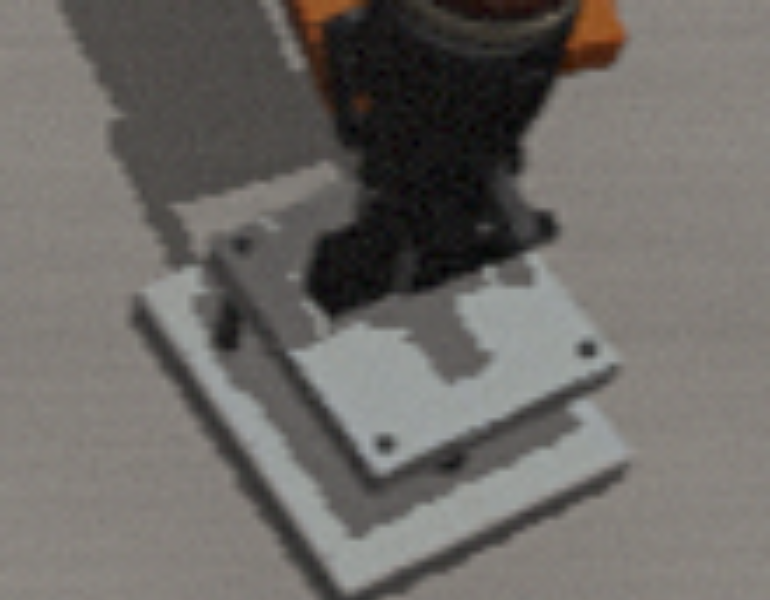

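The plate lies square over the station, with the pin base just visible under its front edge near (345,215). Force and depth match the spring. I press on to the stops.

step_arm:
  deltas:
    - [0,-0.0004,0.001,0,0,0,1]
    - [0,-0.0004,0.002,0,0,0,1]
    - [0,-0.0004,0.002,0,0,0,1]

```text
time: 10.4
tool_pos: [0.4924, 0.2332, 0.1056]
tool_rot: [0.001, 0.529, 0.849, 0.002]
contact_force: [-1.9, 0.0, 6.3]
gripper_width: 0.244
```

step_arm:
  deltas:
    - [0,0,0.001,0,0,0,1]
    - [0,0,0.001,0,0,0,1]
    - [0,0,0.001,0,0,0,1]

```text
time: 10.7
tool_pos: [0.4925, 0.2332, 0.1051]
tool_rot: [0.001, 0.529, 0.848, 0.002]
contact_force: [-4.4, -0.6, 9.0]
gripper_width: 0.243
```

step_arm:
  deltas:
    - [0,0,0.001,0,0,0,1]
    - [0,0,0.001,0,0,0,1]
    - [0,0,0.001,0,0,0,1]

```text
time: 11.0
tool_pos: [0.4925, 0.2333, 0.105]
tool_rot: [0.001, 0.529, 0.849, 0.002]
contact_force: [-5.9, -0.5, 14.5]
gripper_width: 0.25
```

```bash
python3 -c "
from h import *
delta((.491,.233,.105),26.1);print(manip.state()['ft_torque'].round(3))"
```

```text
t 11.0 tcp [0.4925 0.2333 0.105 ] yaw 26.1 F [-5.88 -0.46 14.51] w 0.25
delta [ 0.0004 -0.0015  0.    ] [ 0.0039 -0.0002 -0.    ]
[-0.325  1.774 -0.014]
```

The stops are reached at TCP z 105 mm: stiff, with 14.5 N up. There is some pitch moment, the tool reads 0.004 rad nose-up, and there is a side load. I ease those while holding the press.

step_arm:
  deltas:
    - [0,-0.0006,0.0003,0.004,0,0,1]
    - [0,-0.0006,0.0003,0.006,0,0,1]
    - [0,-0.0006,0.0003,0.006,0,0,1]

```text
time: 11.3
tool_pos: [0.4925, 0.2332, 0.105]
tool_rot: [-0.0, 0.529, 0.849, -0.0]
contact_force: [-5.7, -1.9, 14.5]
gripper_width: 0.248
```

```bash
python3 -c "
from h import *
delta((.491,.233,.105),26.1);print(manip.state()['ft_torque'].round(3))"
```

```text
t 11.3 tcp [0.4925 0.2332 0.105 ] yaw 26.1 F [-5.71 -1.95 14.55] w 0.248
delta [ 0.0005 -0.0015  0.    ] [-0.0003 -0.0001  0.0001]
[-0.165  1.249 -0.037]
```

step_arm:
  deltas:
    - [0,-0.001,0.0005,0.001,0,0,1]
    - [0,-0.001,0.0005,0.001,0,0,1]
    - [0,-0.001,0.0005,0.001,0,0,1]

```text
time: 11.6
tool_pos: [0.4925, 0.2332, 0.105]
tool_rot: [0.0, 0.529, 0.848, 0.001]
contact_force: [-3.2, 0.1, 14.0]
gripper_width: 0.249
```

```bash
python3 -c "
from h import *
delta((.491,.233,.105),26.1);print(manip.state()['ft_torque'].round(3))
a=grab('scene','scene7');b=grab('top','top7')
cv2.imwrite('pics/v7.png',np.hstack([cv2.resize(a[150:250,285:385],(390,390),interpolation=2),cv2.resize(b[120:240,110:230],(390,390),interpolation=2)])[:,:,::-1])"
```

```text
t 11.6 tcp [0.4925 0.2332 0.105 ] yaw 26.1 F [-3.19  0.07 13.98] w 0.249
delta [ 0.0005 -0.0015  0.    ] [ 0.0015 -0.0002 -0.    ]
[ 0.073  1.005 -0.026]
```

View pics/v7.png

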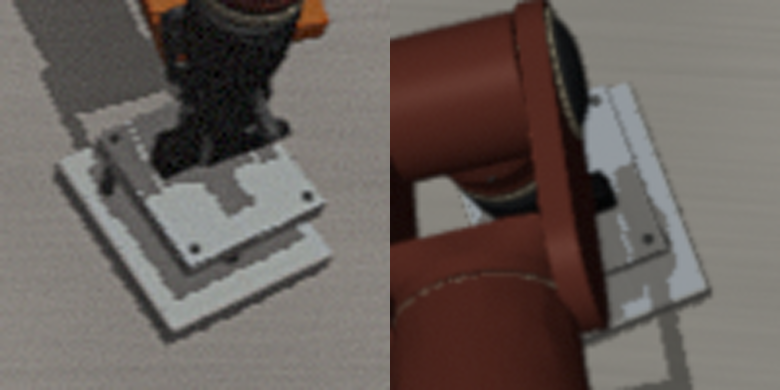

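step_arm:
  deltas:
    - [0,-0.0006,0.0008,0.004,0,0,1]
    - [0,-0.0006,0.0008,0.004,0,0,1]
    - [0,-0.0006,0.0008,0.004,0,0,1]
    - [0,-0.0006,0.0008,0.004,0,0,1]
    - [0,-0.0006,0.0008,0.004,0,0,1]

```text
time: 12.2
tool_pos: [0.4925, 0.2332, 0.105]
tool_rot: [-0.0, 0.529, 0.849, -0.0]
contact_force: [-4.1, -0.2, 14.3]
gripper_width: 0.248
```

```bash
python3 -c "
from h import *
delta((.491,.233,.105),26.1);print(manip.state()['ft_torque'].round(3))
S=cv2.imread('pics/scene7.png')
# plate top-surface at z=.089: expected corners from tcp
a=np.radians(26.1);u=np.array([np.cos(a),np.sin(a)]);v=np.array([-u[1],u[0]]);o=np.array([.4925,.2332])
for x,y in((.08,-.06),(.08,.06)):
    print([proj('scene',np.r_[o+u*x+v*y,z]).round(1).tolist() for z in(.089,.095)])
c=cv2.resize(S[185:225,325:375],None,fx=14,fy=14,interpolation=2)
for k in range(0,50,5):
    cv2.line(c,(k*14,0),(k*14,560),(0,0,200),1);cv2.line(c,(0,k*14),(700,k*14),(0,0,200),1)
cv2.imwrite('pics/z7.png',c)"
```

```text
t 12.2 tcp [0.4925 0.2332 0.105 ] yaw 26.1 F [-4.06 -0.18 14.25] w 0.248
delta [ 0.0005 -0.0015  0.    ] [-0.001 -0.     0.   ]
[0.131 0.908 0.   ]
[[[332.7, 217.3]], [[333.1, 216.2]]]
[[[367.6, 200.9]], [[368.1, 199.8]]]
```

View pics/z7.png

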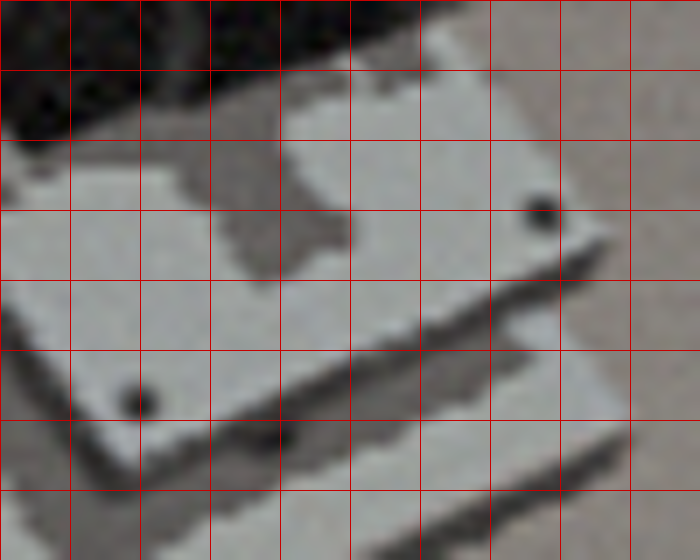

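```bash
python3 -c "
from h import *
print(manip.job_done()); delta((.491,.233,.105),26.1)"
```

```text
the job is handed in; nothing more can be done
None
the job is handed in; nothing more can be done
```

I gripped the silver plate by its handle and set its underside on the pin with the hole about 28 mm to one side. I then slid it along the station's x axis, without lifting, until the hole dropped over the pin. I pressed it onto its stops and handed the job in at 12.2 s, still gripped and pressed.

**Depth:** the tool stopped hard at z = 105 mm and stayed there. The grasp offset is 36 mm, so the underside is at about 69 mm, which is the seat height. The front plate corners in the scene picture match that height to within about 1 px.

**Press:** about 14 N up at the wrist (18–19 N in all with the plate's weight), against about 12.5 N needed.

**Square:** yaw is 26.1° against the station's measured 26.1°, and tilt is about 0.001 rad.

**Checks that were less clean:**
- A side force of about 4 N stayed on the tool.
- A last extra 0.8 mm of commanded press did not raise the force.
- The two cameras disagreed by about 3 mm on absolute positions. I averaged them; the plate ended about 1.5 mm from that estimate, where the pin held it.
- In the later pictures the arm hides much of the top view, so seating was judged from depth, force and the scene camera.

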